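# Turn the footed serving board over against the recipe stand to dry

### The arm

A 7-joint arm with a two-finger parallel gripper is mounted at the origin on the work surface; the furniture and walls round the work are solid. World frame = base frame: x ahead of the robot, y to its left, z up, the work surface at z = 0. Lengths are in m, angles in rad, forces in N, time in s.
With the tool pointing down it reaches from about 0.425 to 0.925 m from the base axis. Payload 6.8 kg.
Tool frame: the origin (TCP) lies at the very end of the fingers, on their centre line; the grasp point (between the pads) lies 19 mm behind it; z points along the fingers, y is the line along which they close (so a half turn about z gives the same grasp; the last joint's range is limited). The gripper opens to 85 mm and grips with 20 to 120 N. Pads are 22 mm wide; open, the fingers measure 114 mm over their backs; the gripper's body (76 mm by 85 mm) begins 54 mm behind the grasp point. The pads swing forward as they close: fully open they stand 13 mm farther back than shut.
Start: joints at [1.105, 0.477, 0.022, 1.555, -0.011, 1.109, -0.083], TCP at [0.236, -0.632, 0.231] pointing down, gripper open.
Joint ranges: [-2.96, 2.96], [-0.34, 2.1], [-1.41, 1.46], [0.24, 2.44], [-1.37, 4.51], [0.17, 1.92], [-2.96, 2.96]. Speed limits (rad/s): [2.39, 2.39, 3.14, 3.14, 3.14, 3.14, 3.14].

### API

Orientations are given as a unit quaternion [w, x, y, z].
In Python, from station import bot gives the robot as it stands. The module is installed in compiled form; this text tells all that it offers.
- The arm moves only by the shell command python3 -m jog 'ROWS' [OPENING] [FORCE]. ROWS is JSON, a list of rows, each a list of 4 numbers: the shift along the tool's x, y, z in cm, then the turn about the tool's z in rad. In form: [[x, y, z, spin], ...]. A call has 1 to 20 rows; each row is the pose to reach, as a shift and turn from the pose commanded when the call began, along the tool's axes at that moment; what a row does not reach only later rows make up. A row lasts 1/12 s, in which the tool goes at most 41.7 mm and 7.16 degrees, less where a joint would pass 70% of its speed; a pose out of reach is approached as far as the arm can. A call with a gripper value outside its range is refused whole. OPENING is the closure, from -1 (fully open) to 1 (shut), set as the call begins (- or left out, the last holds). The fingers move at their own pace and stop on an object; FORCE is the grip in N (left out, the last holds). Time passes only in rows, so rows that repeat a pose let the fingers close. It gives the time, the measured TCP pose, the force, the opening and the grip force at its end, in the units of the state.
- bot.get_obs(): the state, without advancing time (a new reading comes with each control period).
- bot.read_camera(name): name is "side" or "top" or "wrist"; returns a dict with "pixels" (420x560x3 uint8, red, green, blue), "depth" (420x560 float32, m along the optical axis (not along the pixel's ray), 0 where there is no reading), "fovy" (degrees; the focal length in pixels is half the picture's height over the tangent of half this angle, whatever the lens; pixels are square), "cx", "cy" (the principal point, pixels), "pose" (4x4, takes a point from camera to world coordinates). Camera axes: x right, y down, z forward; pixel columns grow to the right and rows downward; lengths in m; the calibration is good to about 2 mm. A picture is of the moment at which its call begins.
- bot.hand_in(): hands the job in; it is judged then, once.
The state is a dict: "t": time; "q": joint angles; "joint_vel": joint speeds; "joint_torque": joint torques, N m; "eef_pos": TCP position; "tool_rot": TCP orientation; "contact_force": force on the tool from outside, world axes, zero at the start; "torque": the same for the moment, N m; "gripper_width": opening from 0.0 (shut) to 1.0 (fully open); "grasp_force": force on a finger pad.
Only numpy, scipy, OpenCV 4.12 (cv2) and the standard library are available. Lean on these libraries where they do the work, as an engineer would, in place of code of your own. Each camera call takes 0.05 s, during which the arm holds its last target. There are 200 camera calls.

### The job

The washed serving board stands on its two cleats and its underside has to dry: push it up against the recipe stand, tip it up on the edge next to the stand and let it lean there on its own, top face against the sloping panel. Then take it by its upper edge and lay it gently upside down (never let it fall), cleats up, flat on the worktop straight in front of the stand and close to it but clear of it. Leave the mug, the jam jar and the lemon where they are.

Things in the scene. Friction and masses are not known exactly. Their poses are not given: they have to be found in the camera images.
- board: Loose wooden board, 0.25 to 0.4 kg: slab 140 x 140 x 14 mm on two cleats along its x (70 long, 16 wide, 27 high, at x 0, y +-52 mm). Slab overhangs the cleat ends by 35 mm at its +-x edges, with a 27 mm gap under it. Origin: centre underneath, at the cleats' feet; z up through the slab (27 to 41 mm). Starts right of the stand, +x edge 8 to 80 mm short of the stand, up to 0.2 rad askew.
- board_slab (a point): Centre of the board's slab, 34 mm along the board's z from its origin; axes as the board's. Upside down on the worktop this point is 7 mm up. The board is too wide (140 mm) to grip across; its 14 mm thick edges can be gripped.
- stand: Wooden recipe stand, fixed: panel 210 mm wide, 14 thick, leaning back 18 degrees, on a base 12 high, 85 deep, struts behind. Origin: on the worktop below the middle of the panel's front foot; x points level to the stand's back, away from the board (robot's left); y along the panel; z up. Base's front edge at x 4 mm; panel's front face runs from x 4, z 10 to x 28, z 84 mm.
- panel_top (a point): Middle of the front top edge of the stand's panel, 28 mm behind and 84 mm above the stand's origin. The board leaning on the panel stays there of itself and stands about 55 mm higher than the panel along the slope.
- mug: Bystander: mug with a handle, 85 x 122 x 94 mm, right of the work, near the robot; origin at the centre of its underside.
- jam_jar: Bystander: small closed jam jar, 54 mm across, 78 mm high, beyond the work; origin at the centre of its underside.
- fruit: Bystander: lemon, 78 x 55 x 56 mm, to the left of the work; origin at its underside.

How it is judged:
By the outcome, as a careful person would: the job done as asked, in the order asked, and still so for the second after the job is handed in, with the robot touching nothing.
It also fails if it takes over 72 s, if anything falls off the work surface, if the arm or the gripper's body presses on something with over 40 N, if the wrist force passes 120 N, or if a joint passes its speed limit or range.

## Working session

There is one attempt and no reset: what is moved stays moved. The work goes in short steps, Python scripts to look and compute and a shell command to move; the robot and the scene stay as the last step left them, time stands still between calls to the robot, and variables do not carry over. Pictures are saved under pics/ and viewed, at most 10 in all, crops included, and the job is handed in when it is done.

```bash
mkdir -p pics; cat > h.py <<'E'
import numpy as np, cv2
from station import bot
def cam(n,f=None):
    c=bot.read_camera(n)
    if f: cv2.imwrite('pics/'+f,c['pixels'][:,:,::-1])
    return c
def P(c,u,v,d=None):
    f=210/np.tan(np.radians(c['fovy'])/2); d=c['depth'][int(v),int(u)] if d is None else d
    return (c['pose']@np.array([(u-c['cx'])/f*d,(v-c['cy'])/f*d,d,1]))[:3]
def cloud(c):
    f=210/np.tan(np.radians(c['fovy'])/2); v,u=np.mgrid[:420,:560]; d=c['depth']
    p=np.stack([(u-c['cx'])/f*d,(v-c['cy'])/f*d,d],-1)
    w=p@c['pose'][:3,:3].T+c['pose'][:3,3]; w[d==0]=np.nan
    return w
E
python3 - <<'E'
from h import *
np.set_printoptions(precision=3,suppress=True)
o=bot.get_obs();print(o)
for n in ['top','side']:
    c=cam(n,n+'1.png');print(n,c['fovy'],c['pose'])
E
```

```text
{'t': 0.0, 'q': array([ 1.105,  0.478,  0.022,  1.556, -0.011,  1.109, -0.083]), 'joint_vel': array([-0.001,  0.001, -0.   , -0.002,  0.001,  0.001,  0.001]), 'joint_torque': array([ -0.001, -59.646,   1.608, -28.12 ,   0.012,   0.009,  -0.   ]), 'eef_pos': array([ 0.236, -0.632,  0.23 ]), 'tool_rot': array([-0.001,  0.984,  0.178, -0.   ]), 'contact_force': array([-0.142, -0.138,  0.154]), 'torque': array([ 0.011,  0.036, -0.045]), 'grasp_force': 0.0, 'gripper_width': 0.9969064845348882}
top 57.28387208611584 [[ 0.009 -0.989  0.151  0.421]
 [-1.    -0.011 -0.011  0.088]
 [ 0.012 -0.15  -0.989  0.994]
 [ 0.     0.     0.     1.   ]]
side 55.935945704247295 [[ 1.    -0.022 -0.006  0.546]
 [-0.005 -0.454  0.891 -0.974]
 [-0.022 -0.891 -0.454  0.64 ]
 [ 0.     0.     0.     1.   ]]
```

View pics/top1.png

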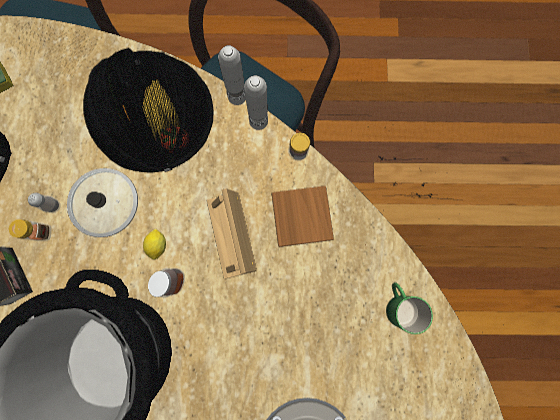

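View pics/side1.png

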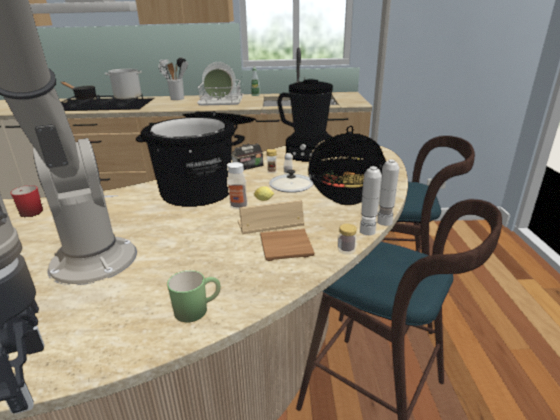

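The top picture shows the board at about (303,216), the stand at (232,233), the lemon at (154,244), the jar with the yellow lid at (300,145) and the mug at (410,313). Next I measure the board and stand from the depth.

```bash
cat >> h.py <<'E'
np.set_printoptions(precision=4,suppress=True)
E
python3 - <<'E'
from h import *
c=cam('top');w=cloud(c)
def rect(m):
    p=(w[m][:,:2]*1000).astype(np.float32); r=cv2.minAreaRect(p); return len(p),r,cv2.boxPoints(r)
reg=np.zeros((420,560),bool);reg[175:255,262:345]=1
print(np.nanmedian(w[200:235,285:320,2]))
print(rect(reg&(w[:,:,2]>.033)&(w[:,:,2]<.05)))
reg[:]=0;reg[180:285,200:260]=1
z=w[:,:,2]
print('stand top',rect(reg&(z>.078)),np.nanmax(z[reg]))
# panel front face: sample points, fit plane
m=reg&(z>.025)&(z<.075)
p=w[m]; 
# row-wise: print profile along middle
for v in (215,235,250): print([tuple(np.round(w[v,u]*1000).astype(int)) for u in range(205,262,3)])
for n,(u,v) in dict(jar=(300,143),lemon=(154,242),mug=(410,313),white=(165,280)).items(): print(n,P(c,u,v))
E
```

```text
0.04024767601592305
(3049, ((567.1838989257812, 13.830268859863281), (140.55838012695312, 140.4875030517578), 7.880824089050293), array([[487.9371,  73.7744],
       [507.1998, -65.3863],
       [646.4307, -46.1139],
       [627.168 ,  93.0468]], dtype=float32))
stand top (515, ((522.6748046875, 183.75604248046875), (208.92010498046875, 23.434982299804688), 15.124306678771973), array([[418.7758, 167.8126],
       [424.8903, 145.1893],
       [626.5739, 199.6995],
       [620.4594, 222.3228]], dtype=float32)) 0.08702025948700509
[(np.int64(571), np.int64(265), np.int64(-3)), (np.int64(570), np.int64(256), np.int64(0)), (np.int64(569), np.int64(247), np.int64(9)), (np.int64(569), np.int64(239), np.int64(12)), (np.int64(569), np.int64(231), np.int64(11)), (np.int64(569), np.int64(224), np.int64(11)), (np.int64(569), np.int64(216), np.int64(11)), (np.int64(569), np.int64(208), np.int64(10)), (np.int64(558), np.int64(192), np.int64(84)), (np.int64(558), np.int64(185), np.int64(83)), (np.int64(561), np.int64(179), np.int64(67)), (np.int64(564), np.int64(174), np.int64(48)), (np.int64(567),
[... 1457 characters left out ...]
79), np.int64(213), np.int64(16)), (np.int64(479), np.int64(206), np.int64(12)), (np.int64(479), np.int64(198), np.int64(12)), (np.int64(479), np.int64(190), np.int64(11)), (np.int64(475), np.int64(176), np.int64(82)), (np.int64(475), np.int64(169), np.int64(83)), (np.int64(475), np.int64(162), np.int64(81)), (np.int64(477), np.int64(156), np.int64(57)), (np.int64(477), np.int64(150), np.int64(46)), (np.int64(479), np.int64(144), np.int64(26)), (np.int64(480), np.int64(138), np.int64(-2)), (np.int64(480), np.int64(130), np.int64(-1)), (np.int64(480), np.int64(122), np.int64(0))]
jar [0.7415 0.0218 0.0784]
lemon [0.4942 0.3764 0.0535]
mug [ 0.326  -0.2592  0.0078]
white [0.4052 0.3139 0.1669]
```

```bash
cat >> h.py <<'E'
from scipy.spatial.transform import Rotation as R
O=np.array([.5325,.1473]); A=np.radians(105.1)
X=np.array([np.cos(A),np.sin(A)]); Y=np.array([-X[1],X[0]])
def st(p): p=np.asarray(p); d=p[...,:2]-O; return np.stack([d@X*1000,d@Y*1000,p[...,2]*1000],-1)
def go(sx,sy,z):  # stand mm -> row
    o=bot.get_obs(); q=o['tool_rot']; M=R.from_quat(q[[1,2,3,0]]).as_matrix()
    t=np.r_[O+X*sx/1e3+Y*sy/1e3,z/1e3]; d=M.T@(t-o['eef_pos'])*100
    a=np.arctan2(M[1,0],M[0,0]); s=-(A-a); s=(s+np.pi/2)%np.pi-np.pi/2
    print('row',d.round(2),'spin',round(s,3),'tcp stand',st(o['eef_pos']).round(1),'q',o['q'],'t',o['t'])
E
python3 -c "
from h import *
go(-245,0,231);print(X,Y)"
```

```text
row [ 52.73 -38.21   0.01] spin -1.476 tcp stand [-675.   489.   230.6] q [ 1.1049  0.4776  0.0223  1.5562 -0.0116  1.1093 -0.0831] t 0.15
[-0.2605  0.9655] [-0.9655 -0.2605]
```

```bash
python3 -m jog '[[52.7,-38.2,0,-1.476],[52.7,-38.2,0,-1.476],[52.7,-38.2,0,-1.476],[52.7,-38.2,0,-1.476],[52.7,-38.2,0,-1.476],[52.7,-38.2,0,-1.476],[52.7,-38.2,0,-1.476],[52.7,-38.2,0,-1.476],[52.7,-38.2,0,-1.476],[52.7,-38.2,0,-1.476],[52.7,-38.2,0,-1.476],[52.7,-38.2,0,-1.476],[52.7,-38.2,0,-1.476],[52.7,-38.2,0,-1.476],[52.7,-38.2,0,-1.476],[52.7,-38.2,0,-1.476],[52.7,-38.2,0,-1.476],[52.7,-38.2,0,-1.476],[52.7,-38.2,0,-1.476],[52.7,-38.2,0,-1.476]]' 0; python3 -c "
from h import *
go(-245,0,18)"
```

```text
t: 1.82
eef_pos: [0.5955, -0.0919, 0.231]
tool_rot: [-0.0, 0.609, 0.793, -0.001]
contact_force: [-0.0, 0.5, 0.5]
gripper_width: 0.501
grasp_force: 0.0
row [ 0.25  0.18 21.3 ] spin -0.003 tcp stand [-247.4    1.5  231. ] q [ 0.425   0.4032 -0.4911  1.7086  0.212   1.0837  0.1277] t 1.8167
```

```bash
python3 -m jog '[[0.25,0.2,5,0],[0.25,0.2,10,0],[0.25,0.2,14,0],[0.25,0.2,18,0],[0.25,0.2,20,0],[0.25,0.2,21.3,0],[0.25,0.2,21.3,0],[0.25,0.2,21.3,0]]'; python3 -m jog '[[1,0,0,0],[2,0,0,0],[3,0,0,0],[3.6,0,0,0],[4.2,0,0,0],[4.8,0,0,0],[5.4,0,0,0],[6,0,0,0],[6.6,0,0,0],[7.2,0,0,0],[7.8,0,0,0],[8.4,0,0,0],[8.8,0,0,0],[9.2,0,0,0],[9.2,0,0,0],[9.2,0,0,0]]'; python3 - <<'E'
from h import *
go(-141,0,18)
c=cam('top','top2.png');w=cloud(c);z=w[:,:,2];s=st(w)
m=(z>.034)&(z<.047)&(abs(s[:,:,0]+70)<120)&(abs(s[:,:,1])<100)
p=s[m]; r=cv2.minAreaRect(p[:,:2].astype(np.float32)); print(r,cv2.boxPoints(r))
m=(z>.02)&(abs(s[:,:,0]-15)<40)&(abs(s[:,:,1])<70); print('board?',np.percentile(s[m][:,0],[0,5,50]))
c=cam('side','side2.png'); cv2.imwrite('pics/side2c.png',cv2.resize(c['pixels'][160:320,160:400,::-1],None,fx=3,fy=3))
E
```

```text
t: 2.48
eef_pos: [0.5978, -0.0878, 0.0191]
tool_rot: [0.0, 0.609, 0.793, -0.0]
contact_force: [-0.6, 1.3, 0.7]
gripper_width: 0.5
grasp_force: 0.0
t: 3.82
eef_pos: [0.573, 0.003, 0.018]
tool_rot: [-0.001, 0.608, 0.794, 0.0]
contact_force: [0.2, 0.1, -0.0]
gripper_width: 0.497
grasp_force: 0.0
row [ 0.88 -0.16  0.  ] spin 0.0 tcp stand [-149.8   -1.6   18. ] q [ 0.1942  0.6292 -0.4011  1.9259  0.3812  0.6618 -0.1786] t 3.8167
((-62.40410614013672, 0.2443389892578125), (164.61373901367188, 198.8902130126953), 0.06944838166236877) [[-144.8315   99.5896]
 [-144.5904  -99.3005]
 [  20.0232  -99.1009]
 [  19.7822   99.7891]]
board? [-24.9829 -21.5861  15.4038]
```

View pics/side2c.png

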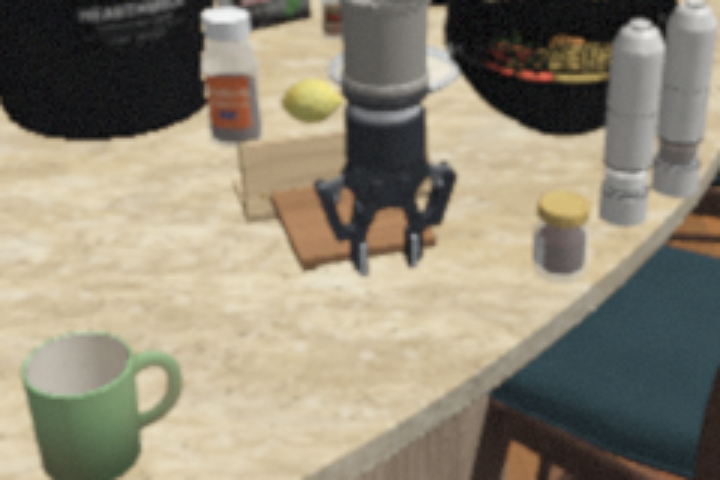

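```bash
cat >> h.py <<'E'
def board(c,lo,hi,show=1):
    w=cloud(c); s=st(w); r,g,b=[c['pixels'][:,:,i].astype(float) for i in range(3)]
    m=(s[:,:,2]>lo)&(s[:,:,2]<hi)&(abs(s[:,:,0]+50)<180)&(abs(s[:,:,1])<130)&(r>1.55*b)&(r>60)&(r<190)&(r>1.3*g)
    m=cv2.morphologyEx(m.astype(np.uint8),cv2.MORPH_OPEN,np.ones((3,3)))>0
    p=s[m]; q=cv2.minAreaRect(p[:,:2].astype(np.float32)); print(len(p),q,cv2.boxPoints(q).tolist()); return p
E
python3 - <<'E'
from h import *
c=cam('top'); p=board(c,33,48)
print(c['pixels'][215,285],P(c,285,215))
cv2.imwrite('pics/top2c.png',cv2.resize(c['pixels'][150:300,180:360,::-1],None,fx=4,fy=4))
E
```

```text
2910 ((-68.73335266113281, 11.629337310791016), (137.91354370117188, 138.35971069335938), 89.94672393798828) [[-137.977294921875, -57.26307678222656], [0.3823532164096832, -57.39173126220703], [0.510589599609375, 80.5217514038086], [-137.84906005859375, 80.65040588378906]]
[173 116  67] [0.5661 0.0568 0.0415]
```

View pics/top2c.png

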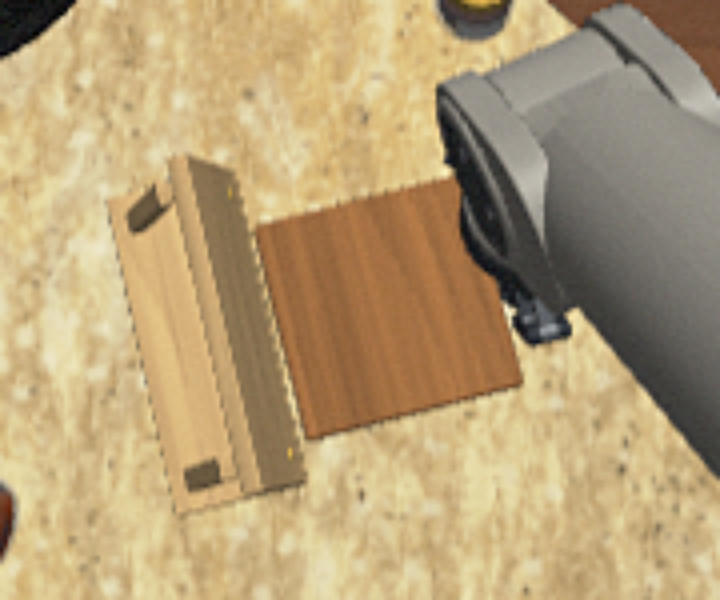

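The board is square to the stand, with its edge about 10 mm from the panel face and its centre 12 mm toward +y. I recentre the fingers on it and press it against the stand.

```bash
python3 -m jog '[[-0.6,0,0,0],[-0.8,-1.3,0,0],[-0.8,-1.3,0,0],[-0.3,-1.3,0,0],[0.3,-1.3,0,0],[0.7,-1.3,0,0],[0.9,-1.3,0,0],[1.1,-1.3,0,0],[1.2,-1.3,0,0]]'; python3 -m jog '[[0.2,0,0,0],[0.2,0,0,0]]';python3 -c "
from h import *
go(-141,12,18);o=bot.get_obs();print(o['contact_force'][:2]@X,o['contact_force'])"
```

```text
t: 4.72
eef_pos: [0.5584, 0.0093, 0.0184]
tool_rot: [0.001, 0.608, 0.794, -0.0]
contact_force: [1.4, -5.7, 0.2]
gripper_width: 0.504
grasp_force: 2.9
t: 4.88
eef_pos: [0.5579, 0.0094, 0.0184]
tool_rot: [0.001, 0.609, 0.793, -0.001]
contact_force: [1.5, -6.0, 1.7]
gripper_width: 0.5
grasp_force: 3.7
row [-0.13 -0.06  0.04] spin -0.003 tcp stand [-139.7   11.4   18.4] q [ 0.1789  0.6103 -0.398   1.9629  0.3851  0.6423 -0.2062] t 4.8833
-6.208728654724245 [ 1.5129 -6.0226  1.7278]
```

```bash
python3 -m jog '[[-0.6,0,0,0],[-0.6,0,0.6,0],[-0.6,0,1.0,0],[-0.3,0,1.0,0],[0,0,1.0,0],[0.3,0,1.0,0],[0.3,0,1.0,0],[0.3,0,1.0,0]]'; python3 -m jog '[[0,0,-0.3,0],[0,0,-0.6,0],[0,0,-0.9,0],[0.1,0,-1.2,0],[0.1,0,-1.5,0],[0.1,0,-1.8,0],[0.2,0,-2.1,0],[0.2,0,-2.4,0],[0.2,0,-2.7,0],[0.3,0,-3.0,0],[0.3,0,-3.3,0]]';python3 - <<'E'
from h import *
go(-141,12,18);o=bot.get_obs();print(o['contact_force'][:2]@X,o['contact_force'])
c=cam('side'); w=cloud(c); s=st(w); r,g,b=[c['pixels'][:,:,i].astype(float) for i in range(3)]
cv2.imwrite('pics/side3.png',cv2.resize(c['pixels'][160:280,200:380,::-1],None,fx=4,fy=4))
E
```

```text
t: 5.55
eef_pos: [0.5565, 0.0094, 0.0079]
tool_rot: [0.001, 0.61, 0.792, -0.003]
contact_force: [2.9, -13.8, -0.3]
gripper_width: 0.499
grasp_force: 7.0
t: 6.47
eef_pos: [0.5554, 0.0137, 0.041]
tool_rot: [0.001, 0.61, 0.793, -0.002]
contact_force: [0.8, -9.0, 0.7]
gripper_width: 0.5
grasp_force: 4.6
row [-0.6   0.08  2.31] spin -0.004 tcp stand [-134.9   12.7   41. ] q [ 0.1851  0.5733 -0.4164  1.9594  0.3619  0.684  -0.1969] t 6.4667
-8.86849223216466 [ 0.7628 -8.9798  0.6626]
```

View pics/side3.png

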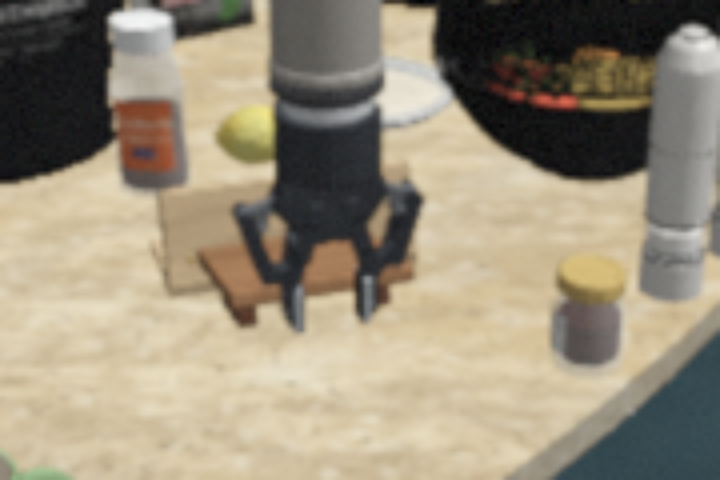

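The side picture shows the board's near edge raised and held by the two fingertips at (295,310) and (365,300). The friction lift works, so I follow the arc.

```bash
python3 -m jog '[[0.1,0,-0.4,0],[0.3,0,-0.8,0],[0.5,0,-1.2,0],[0.7,0,-1.6,0],[0.9,0,-1.9,0],[1.1,0,-2.3,0],[1.3,0,-2.6,0],[1.7,0,-3.1,0],[2.2,0,-3.7,0],[2.7,0,-4.2,0],[3.2,0,-4.7,0],[3.7,0,-5.2,0],[4.3,0,-5.6,0],[4.9,0,-6.1,0]]';python3 - <<'E'
from h import *
go(-141,12,18);o=bot.get_obs();print(o['contact_force'][:2]@X,o['contact_force'])
c=cam('side'); 
cv2.imwrite('pics/side4.png',cv2.resize(c['pixels'][160:280,200:380,::-1],None,fx=4,fy=4))
E
```

```text
t: 7.68
eef_pos: [0.5477, 0.0438, 0.1059]
tool_rot: [0.01, 0.614, 0.789, -0.009]
contact_force: [0.9, -55.9, 41.0]
gripper_width: 0.498
grasp_force: 27.7
row [-3.48  0.1   8.88] spin -0.016 tcp stand [-103.9   12.2  105.9] q [ 0.1493  0.467  -0.4514  1.9435  0.3144  0.7998 -0.2352] t 7.6833
-54.181817247524634 [  0.8643 -55.8863  41.0312]
```

View pics/side4.png

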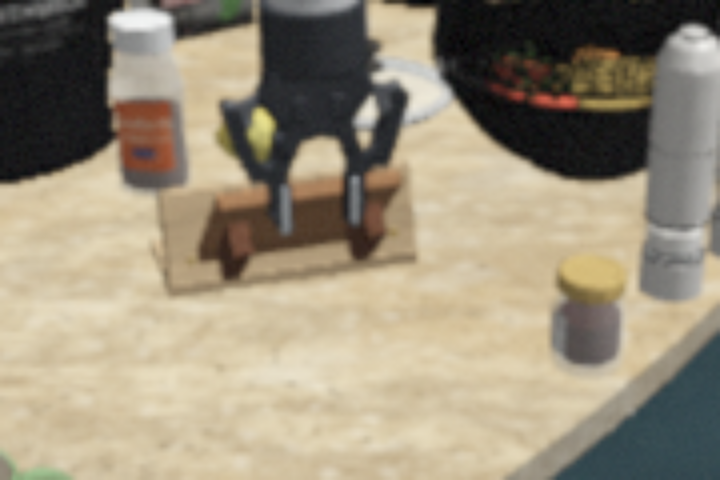

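The board's lower edge has stuck on the panel and is wedged (54 N), so I back off to let it slide down to the worktop.

```bash
python3 -m jog '[[-0.4,0,0.1,0],[-0.8,0,0.2,0],[-1.2,0,0.3,0],[-1.6,0,0.4,0],[-1.9,0,0.5,0],[-2.2,0,0.6,0],[-2.2,0,0.6,0]]';python3 - <<'E'
from h import *
go(-141,12,18);o=bot.get_obs();print(o['contact_force'][:2]@X,o['contact_force'])
for n in('top','side'):
    c=cam(n); p=board(c,3,160)
    h=[(np.round(a),(p[(p[:,0]>=a)&(p[:,0]<a+10)][:,2]).mean().round(),(p[(p[:,0]>=a)&(p[:,0]<a+10)][:,2]).min().round()) for a in range(-120,40,10) if ((p[:,0]>=a)&(p[:,0]<a+10)).sum()>5]; print(h)
E
```

```text
t: 8.32
eef_pos: [0.5483, 0.0435, 0.0954]
tool_rot: [-0.001, 0.608, 0.794, -0.001]
contact_force: [0.3, -0.6, -1.4]
gripper_width: 0.501
grasp_force: 0.4
row [-3.67 -0.    7.74] spin -0.001 tcp stand [-104.4   11.8   95.4] q [ 0.174   0.4873 -0.4637  1.9449  0.3023  0.779  -0.198 ] t 8.3167
-0.6711239415748391 [ 0.2718 -0.6218 -1.3566]
1893 ((-44.548213958740234, 12.930294036865234), (137.3146209716797, 93.24681854248047), 88.94097900390625) [[-92.43260955810547, -54.853580474853516], [0.7982816696166992, -56.57699966430664], [3.336181640625, 80.71417236328125], [-89.89470672607422, 82.43759155273438]]
[(np.int64(-90), np.float64(116.0), np.float64(111.0)), (np.int64(-80), np.float64(110.0), np.float64(101.0)), (np.int64(-70), np.float64(97.0), np.float64(88.0)), (np.int64(-60), np.float64(84.0), np.float64(75.0)), (np.int64(-50), np.float64(71.0), np.float64(61.0)), (np.int64(-40), np.float64(58.0), np.float64(48.0)), (np.int64(-30), np.float64(46.0), np.float64(37.0)), (np.int64(-20), np.float64(32.0), np.float64(24.0)), (np.int64(-10), np.float64(20.0), np.float64(10.0)), (np.int64(0), np.float64(12.0), np.float64(9.0))]
642 ((-58.092044830322266, 14.42154312133789), (137.79844665527344, 97.17423248291016), 89.4966049194336) [[-107.2826156616211, -54.04814147949219], [-10.112139701843262, -54.901893615722656], [-8.901473999023438, 82.89122772216797], [-106.07195281982422, 83.74497985839844]]
[(np.int64(-100), np.float64(104.0), np.float64(66.0)), (np.int64(-90), np.float64(98.0), np.float64(63.0)), (np.int64(-80), np.float64(86.0), np.float64(73.0)), (np.int64(-70), np.float64(77.0), np.float64(70.0)), (np.int64(-60), np.float64(64.0), np.float64(53.0)), (np.int64(-50), np.float64(49.0), np.float64(27.0)), (np.int64(-40), np.float64(38.0), np.float64(31.0)), (np.int64(-30), np.float64(25.0), np.float64(16.0)), (np.int64(-20), np.float64(14.0), np.float64(10.0))]
```

The top cloud shows the board at about 52°, its lower edge on the worktop against the base, resting on the fingers. I continue the arc.

```bash
python3 -m jog '[[0.4,0,-0.2,0],[0.8,0,-0.5,0],[1.2,0,-0.8,0],[1.6,0,-1.1,0],[2.1,0,-1.4,0],[2.6,0,-1.6,0],[3.1,0,-1.8,0],[3.7,0,-2.1,0],[4.2,0,-2.3,0],[4.7,0,-2.5,0],[5.3,0,-2.7,0],[5.8,0,-2.8,0],[6.2,0,-2.8,0]]';python3 - <<'E'
from h import *
go(-141,12,18);o=bot.get_obs();print(o['contact_force'][:2]@X,o['contact_force'])
for n in('top','side'):
    c=cam(n); p=board(c,3,160)
    h=[(a,(p[(p[:,2]>=a)&(p[:,2]<a+10)][:,0]).mean().round()) for a in range(0,150,10) if ((p[:,2]>=a)&(p[:,2]<a+10)).sum()>5]; print(h)
E
```

```text
t: 9.5
eef_pos: [0.5327, 0.1046, 0.1246]
tool_rot: [0.0, 0.608, 0.794, 0.0]
contact_force: [0.9, 0.3, -0.4]
gripper_width: 0.499
grasp_force: 0.2
row [-9.97 -0.11 10.66] spin -0.0 tcp stand [-41.3  11.  124.6] q [ 0.0878  0.4378 -0.4953  1.943   0.2773  0.8269 -0.294 ] t 9.5
0.04886565865772502 [ 0.9086  0.2958 -0.4195]
15 ((-5.342044830322266, 60.26493453979492), (9.682060241699219, 6.607364177703857), 69.07711029052734) [[-10.156675338745117, 56.92289733886719], [-3.984987258911133, 54.563331604003906], [-0.5274143218994141, 63.606971740722656], [-6.699102401733398, 65.96653747558594]]
[]
1287 ((-26.422677993774414, 13.189311981201172), (135.25282287597656, 47.07350540161133), 89.74008178710938) [[-50.26597213745117, -54.32963180541992], [-3.192948818206787, -54.54317855834961], [-2.5793838500976562, 80.708251953125], [-49.652408599853516, 80.92179870605469]]
[(0, np.float64(-6.0)), (10, np.float64(-8.0)), (20, np.float64(-10.0)), (30, np.float64(-16.0)), (40, np.float64(-20.0)), (50, np.float64(-20.0)), (60, np.float64(-23.0)), (70, np.float64(-21.0)), (80, np.float64(-22.0)), (90, np.float64(-26.0)), (100, np.float64(-26.0)), (110, np.float64(-24.0)), (120, np.float64(-26.0)), (130, np.float64(-27.0))]
```

```bash
python3 -m jog '[[0.4,0,-0.1,0],[0.9,0,-0.1,0],[1.4,0,-0.2,0],[1.8,0,-0.2,0],[2.2,0,-0.2,0],[2.6,0,-0.2,0],[3.0,0,-0.2,0],[3.4,0,-0.2,0],[3.8,0,-0.2,0],[4.2,0,-0.2,0],[4.6,0,-0.2,0],[5.0,0,-0.2,0],[5.4,0,-0.2,0],[5.8,0,-0.2,0],[6.0,0,-0.2,0],[6.0,0,-0.2,0]]';python3 - <<'E'
from h import *
go(-141,12,18);o=bot.get_obs();print(o['contact_force'][:2]@X,o['contact_force'])
for n in('side',):
    c=cam(n); p=board(c,3,160)
    h=[(a,(p[(p[:,2]>=a)&(p[:,2]<a+10)][:,0]).mean().round()) for a in range(0,150,10) if ((p[:,2]>=a)&(p[:,2]<a+10)).sum()>5]; print(h)
E
```

```text
t: 10.93
eef_pos: [0.5169, 0.1624, 0.1263]
tool_rot: [-0.0, 0.608, 0.794, 0.0]
contact_force: [0.2, -0.4, -0.3]
gripper_width: 0.499
grasp_force: 0.0
row [-15.97  -0.1   10.83] spin 0.0 tcp stand [ 18.6  11.1 126.3] q [-0.0112  0.4366 -0.5095  1.9431  0.2825  0.8317 -0.409 ] t 10.9333
-0.4592322630316612 [ 0.2205 -0.4161 -0.2641]
1651 ((6.579832077026367, 12.32077407836914), (136.52586364746094, 61.622161865234375), 88.22218322753906) [[-26.334190368652344, -54.95342254638672], [35.25830841064453, -56.86517333984375], [39.49385452270508, 79.594970703125], [-22.098644256591797, 81.50672149658203]]
[(0, np.float64(-7.0)), (10, np.float64(-6.0)), (20, np.float64(-3.0)), (30, np.float64(0.0)), (40, np.float64(1.0)), (50, np.float64(0.0)), (60, np.float64(3.0)), (70, np.float64(5.0)), (80, np.float64(11.0)), (90, np.float64(13.0)), (100, np.float64(17.0)), (110, np.float64(24.0)), (120, np.float64(30.0)), (130, np.float64(31.0))]
```

```bash
python3 -m jog '[[-1.5,0,0,0],[-3,0,0,0],[-5,0,0,0],[-6.5,0,-1,0],[-6.5,1,-4,0],[-6.5,3,-6,0],[-6.5,5.1,-6,0],[-6.5,5.1,-6,0],[-6.5,5.1,-6,0],[-6.5,5.1,-6,0],[-6.5,5.1,-6,0],[-6.5,5.1,-6,0],[-6.5,5.1,-6,0],[-6.5,5.1,-6,0],[-6.5,5.1,-6,0],[-6.5,5.1,-6,0],[-6.5,5.1,-6,0],[-6.5,5.1,-6,0]]' -0.3;python3 - <<'E'
from h import *
go(0,-40,150)
c=cam('side'); p=board(c,3,160)
h=[(a,(p[(p[:,2]>=a)&(p[:,2]<a+10)][:,0]).mean().round(),(p[(p[:,2]>=a)&(p[:,2]<a+10)][:,0]).min().round()) for a in range(0,150,10) if ((p[:,2]>=a)&(p[:,2]<a+10)).sum()>5]; print(h)
cv2.imwrite('pics/side5.png',cv2.resize(c['pixels'][160:280,200:380,::-1],None,fx=4,fy=4))
# cleat points: protruding > 20mm from underside plane
out=-(p[:,0]-.75)*.951+p[:,2]*.309; sl=(p[:,0]-.75)*.309+p[:,2]*.951
print(np.percentile(out,[2,50,98]))
for lo,hi in((-80,12),(12,100)):
    m=(out>34)&(p[:,1]>lo)&(p[:,1]<hi); print(m.sum(),np.percentile(p[m][:,1],[3,97]),np.percentile(sl[m],[3,97]),np.median(out[m]))
E
```

```text
t: 12.48
eef_pos: [0.5833, 0.1122, 0.1863]
tool_rot: [0.0, 0.608, 0.794, -0.0]
contact_force: [-0.3, 0.1, 0.1]
gripper_width: 0.647
grasp_force: 0.0
row [4.72 0.01 3.63] spin -0.001 tcp stand [-47.2 -39.9 186.3] q [ 0.0911  0.4378 -0.5028  1.7733  0.2464  0.9931 -0.2446] t 12.4833
1683 ((5.89409065246582, 11.466110229492188), (137.5733642578125, 62.27027130126953), 89.49593353271484) [[-25.844993591308594, -57.04399871826172], [36.42287063598633, -57.591819763183594], [37.633174896240234, 79.9762191772461], [-24.634689331054688, 80.52404022216797]]
[(0, np.float64(-7.0), np.float64(-11.0)), (10, np.float64(-6.0), np.float64(-14.0)), (20, np.float64(-3.0), np.float64(-10.0)), (30, np.float64(0.0), np.float64(-6.0)), (40, np.float64(1.0), np.float64(-23.0)), (50, np.float64(0.0), np.float64(-26.0)), (60, np.float64(3.0), np.float64(-23.0)), (70, np.float64(6.0), np.float64(-20.0)), (80, np.float64(10.0), np.float64(-18.0)), (90, np.float64(13.0), np.float64(-11.0)), (100, np.float64(17.0), np.float64(-9.0)), (110, np.float64(25.0), np.float64(-7.0)), (120, np.float64(30.0), np.float64(22.0)), (130, np.float64(32.0), np.float64(27.0))]
[ 5.9062 11.4912 39.3263]
97 [-46.7432 -32.0617] [ 39.6066 104.1217] 37.8849780208992
92 [57.423  72.7404] [ 40.2644 104.2065] 37.07735735876685
```

View pics/side5.png

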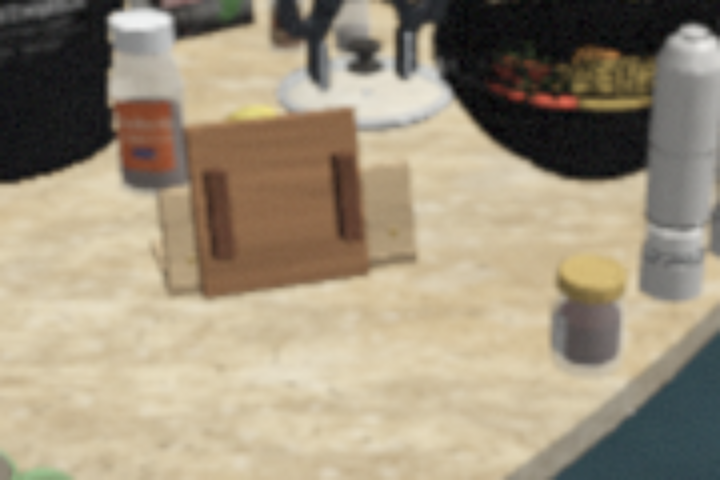

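The board leans by itself, with cleats at y ≈ -40 and +65. With a vertical tool only a cleat's upper end gives a grip that can swivel, so I take the one at y = -40, just below the upper edge.

```bash
python3 -m jog '[[2.5,0,0,0],[4.9,0,1,0],[4.9,0,4,0],[4.9,0,6,0],[4.9,0,7.5,0],[4.9,0,8.5,0],[4.9,0,9.3,0],[4.9,0,10,0],[4.9,0,10,0],[4.9,0,10,0]]'; python3 -m jog '[[0,0,0,0],[0,0,0,0],[0,0,0,0],[0,0,0,0],[0,0,0,0],[0,0,0,0],[0,0,0,0],[0,0,0,0]]' 1 60;python3 -c "
from h import *
go(2,-40,86)"
```

```text
t: 13.37
eef_pos: [0.5708, 0.1596, 0.0866]
tool_rot: [0.0, 0.608, 0.794, 0.0]
contact_force: [0.2, -0.2, -0.4]
gripper_width: 0.652
grasp_force: 0.0
t: 14.03
eef_pos: [0.5711, 0.1595, 0.0871]
tool_rot: [0.0, 0.608, 0.794, 0.0]
contact_force: [-0.5, -1.0, 6.3]
gripper_width: 0.173
grasp_force: 60.6
row [ 0.03 -0.04  0.11] spin -0.001 tcp stand [  1.7 -40.4  87.1] q [-0.0224  0.5586 -0.4692  1.8494  0.3373  0.8115 -0.4025] t 14.0333
```

```bash
python3 -m jog '[[-0.3,0,-0.3,0],[-0.8,0,-0.8,0],[-1.5,0,-1.5,0],[-2.3,0,-2.2,0],[-3.1,0,-3,0],[-4,0,-3,0],[-5,0,-3,0],[-6,0,-3,0],[-7,0.3,-3,0],[-8,0.6,-3,0],[-9,0.9,-3,0],[-10,1.2,-3,0],[-11,1.2,-3,0],[-12,1.2,-3,0],[-12,1.2,-3,0]]';python3 - <<'E'
from h import *
go(2,-40,86);o=bot.get_obs();print(o['contact_force'],o['grasp_force'])
c=cam('side'); p=board(c,3,220)
h=[(a,(p[(p[:,2]>=a)&(p[:,2]<a+10)][:,0]).mean().round(),(p[(p[:,2]>=a)&(p[:,2]<a+10)][:,0]).min().round()) for a in range(0,200,10) if ((p[:,2]>=a)&(p[:,2]<a+10)).sum()>5]; print(h)
cv2.imwrite('pics/side6.png',cv2.resize(c['pixels'][140:280,200:380,::-1],None,fx=4,fy=4))
E
```

```text
t: 15.28
eef_pos: [0.6139, 0.0432, 0.116]
tool_rot: [0.0, 0.61, 0.793, -0.001]
contact_force: [0.3, -1.2, -3.3]
gripper_width: 0.172
grasp_force: 59.3
row [12.37 -1.2   2.98] spin -0.004 tcp stand [-121.7  -51.5  116. ] q [ 0.1702  0.5497 -0.4618  1.777   0.3072  0.8872 -0.1694] t 15.2833
[ 0.3184 -1.2283 -3.3343] 59.281160831451416
1841 ((-117.31683349609375, 0.844329833984375), (136.71914672851562, 62.154502868652344), 89.9353256225586) [[-148.47122192382812, -67.48011779785156], [-86.31676483154297, -67.55027770996094], [-86.16244506835938, 69.16877746582031], [-148.31689453125, 69.23893737792969]]
[(30, np.float64(-132.0), np.float64(-135.0)), (40, np.float64(-130.0), np.float64(-136.0)), (50, np.float64(-126.0), np.float64(-132.0)), (60, np.float64(-123.0), np.float64(-131.0)), (70, np.float64(-124.0), np.float64(-148.0)), (80, np.float64(-124.0), np.float64(-148.0)), (90, np.float64(-120.0), np.float64(-144.0)), (100, np.float64(-117.0), np.float64(-144.0)), (110, np.float64(-114.0), np.float64(-140.0)), (120, np.float64(-110.0), np.float64(-136.0)), (130, np.float64(-106.0), np.float64(-131.0)), (140, np.float64(-98.0), np.float64(-126.0)), (150, np.float64(-93.0), np.float64(-99.0)), (160, np.float64(-91.0), np.float64(-95.0))]
```

View pics/side6.png

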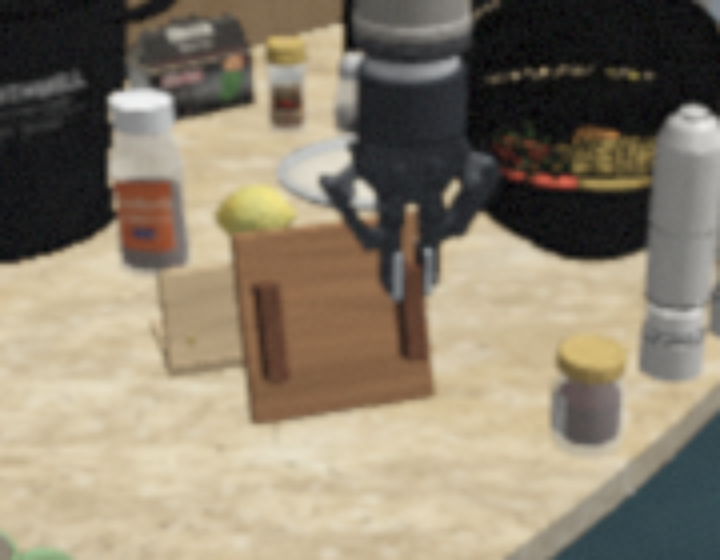

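```bash
python3 -m jog '[[-1,0,0.4,0],[-2,0,0.9,0],[-3.3,0,1.4,0],[-3.3,0,2,0],[-3.3,0,2.4,0],[-3.3,0,2.7,0],[-3.3,0,3.0,0],[-3.3,0,3.3,0],[-3.3,0,3.3,0]]';python3 - <<'E'
from h import *
go(2,-40,86);o=bot.get_obs();print(o['contact_force'],o['grasp_force'])
E
python3 -m jog '[[0,0,0,0],[0.6,0,0.1,0],[1.2,0,0.2,0],[1.7,0,0.3,0],[2.3,0,0.5,0],[2.9,0,0.7,0],[3.4,0,0.9,0]]' 1 30;python3 - <<'E'
from h import *
go(2,-40,86);o=bot.get_obs();print(o['contact_force'],o['grasp_force'])
c=cam('side'); p=board(c,0,220)
h=[(a,(p[(p[:,2]>=a)&(p[:,2]<a+10)][:,0]).mean().round(),(p[(p[:,2]>=a)&(p[:,2]<a+10)][:,0]).min().round()) for a in range(0,200,10) if ((p[:,2]>=a)&(p[:,2]<a+10)).sum()>5]; print(h)
E
```

```text
t: 16.08
eef_pos: [0.6225, 0.0157, 0.0867]
tool_rot: [0.001, 0.608, 0.794, -0.0]
contact_force: [-7.7, -2.4, 21.7]
gripper_width: 0.174
grasp_force: 63.1
row [15.25 -1.26  0.05] spin 0.0 tcp stand [-150.5  -52.6   86.7] q [ 0.2005  0.5951 -0.4444  1.7776  0.3307  0.8422 -0.1359] t 16.0833
[-7.7027 -2.4029 21.6683] 63.14858615398407
t: 16.67
eef_pos: [0.6145, 0.0479, 0.0781]
tool_rot: [0.002, 0.608, 0.794, 0.0]
contact_force: [-6.4, -3.8, 19.7]
gripper_width: 0.172
grasp_force: 80.0
row [11.93 -1.32 -0.83] spin -0.0 tcp stand [-117.3  -53.2   78.1] q [ 0.1469  0.5971 -0.4425  1.7996  0.3405  0.8176 -0.2002] t 16.6667
[-6.4051 -3.7797 19.6861] 79.99171189963818
1879 ((-119.5279541015625, -0.7704238891601562), (138.6214141845703, 85.22039794921875), 89.27052307128906) [[-163.0171356201172, -69.53302764892578], [-77.80362701416016, -70.61800384521484], [-76.03877258300781, 67.99217987060547], [-161.25228881835938, 69.07715606689453]]
[(0, np.float64(-156.0), np.float64(-159.0)), (10, np.float64(-155.0), np.float64(-162.0)), (20, np.float64(-148.0), np.float64(-157.0)), (30, np.float64(-141.0), np.float64(-153.0)), (40, np.float64(-134.0), np.float64(-155.0)), (50, np.float64(-133.0), np.float64(-161.0)), (60, np.float64(-127.0), np.float64(-156.0)), (70, np.float64(-120.0), np.float64(-151.0)), (80, np.float64(-112.0), np.float64(-142.0)), (90, np.float64(-104.0), np.float64(-134.0)), (100, np.float64(-94.0), np.float64(-126.0)), (110, np.float64(-83.0), np.float64(-113.0))]
```

The swivel works: the board is at about 52° with its lower edge still at x ≈ -155. I continue lowering.

```bash
python3 -m jog '[[0.5,0,0.2,0],[1.0,0,0.4,0],[1.5,0,0.7,0],[2.0,0,1.0,0],[2.5,0,1.3,0],[2.9,0,1.7,0],[3.3,0,2.0,0],[3.7,0,2.4,0],[4.1,0,2.8,0],[4.1,0,2.8,0]]';python3 - <<'E'
from h import *
go(2,-40,86);o=bot.get_obs();print(o['contact_force'],o['grasp_force'])
c=cam('side'); p=board(c,0,220)
h=[(a,(p[(p[:,2]>=a)&(p[:,2]<a+10)][:,0]).mean().round(),(p[(p[:,2]>=a)&(p[:,2]<a+10)][:,0]).min().round()) for a in range(0,200,10) if ((p[:,2]>=a)&(p[:,2]<a+10)).sum()>5]; print(h)
cv2.imwrite('pics/side7.png',cv2.resize(c['pixels'][140:280,200:380,::-1],None,fx=4,fy=4))
E
```

```text
t: 17.55
eef_pos: [0.6025, 0.0883, 0.0469]
tool_rot: [0.0, 0.608, 0.794, 0.0]
contact_force: [-1.3, -0.4, 3.1]
gripper_width: 0.172
grasp_force: 71.2
row [ 7.72 -1.21 -3.92] spin 0.001 tcp stand [-75.2 -52.3  46.9] q [ 0.0702  0.6314 -0.4285  1.8295  0.3654  0.7585 -0.2891] t 17.55
[-1.3137 -0.4497  3.0997] 71.22631408274174
1305 ((-91.9471435546875, 1.2661056518554688), (136.07090759277344, 129.9426727294922), 89.8497543334961) [[-157.09666442871094, -66.59873962402344], [-27.154436111450195, -66.93948364257812], [-26.797622680664062, 69.13095092773438], [-156.73985290527344, 69.47169494628906]]
[(0, np.float64(-151.0), np.float64(-155.0)), (10, np.float64(-146.0), np.float64(-157.0)), (20, np.float64(-126.0), np.float64(-145.0)), (30, np.float64(-99.0), np.float64(-126.0)), (40, np.float64(-80.0), np.float64(-133.0)), (50, np.float64(-67.0), np.float64(-132.0)), (60, np.float64(-81.0), np.float64(-110.0)), (70, np.float64(-73.0), np.float64(-80.0))]
```

View pics/side7.png

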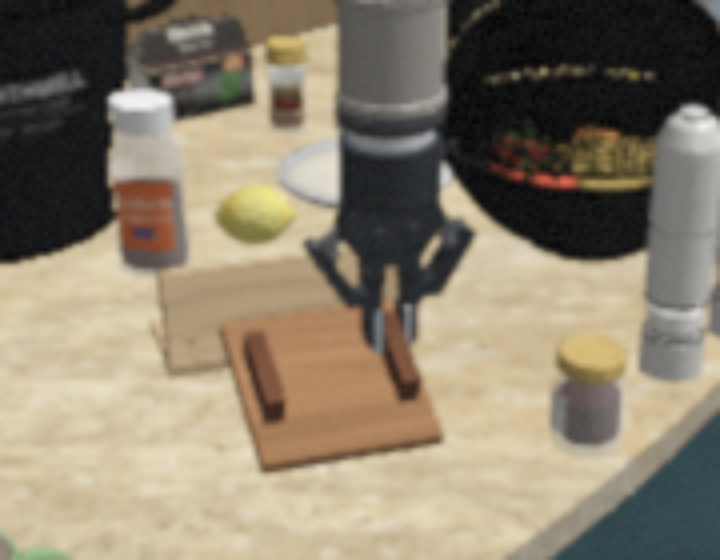

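```bash
python3 -m jog '[[0.2,0,0.3,0],[0.4,0,0.6,0],[0.6,0,0.9,0],[0.8,0,1.2,0],[1.0,0,1.5,0],[1.1,0,1.8,0],[1.2,0,2.1,0],[1.3,0,2.4,0],[1.3,0,2.6,0],[1.35,0,2.8,0],[1.35,0,2.9,0],[1.35,0,2.9,0]]';python3 - <<'E'
from h import *
go(2,-40,86);o=bot.get_obs();print(o['contact_force'],o['grasp_force'])
for n in('top','side'):
  c=cam(n); p=board(c,-3,220); A_=np.c_[p[:,:2],np.ones(len(p))]
  m=p[:,2]<26; print(np.linalg.lstsq(A_[m],p[m][:,2],rcond=None)[0], np.median(p[m][:,2]))
E
```

```text
t: 18.6
eef_pos: [0.5992, 0.1037, 0.0183]
tool_rot: [-0.001, 0.608, 0.794, 0.002]
contact_force: [-2.5, 5.6, 5.2]
gripper_width: 0.171
grasp_force: 68.1
row [ 6.17 -1.28 -6.75] spin 0.001 tcp stand [-59.5 -53.1  18.3] q [ 0.0337  0.6706 -0.4117  1.8419  0.3881  0.7065 -0.332 ] t 18.6
[-2.5269  5.6379  5.1681] 68.07103157043457
1042 ((-54.068084716796875, 0.14351654052734375), (135.48281860351562, 81.94307708740234), 89.83383178710938) [[-95.23591613769531, -67.47877502441406], [-13.293180465698242, -67.7164306640625], [-12.900253295898438, 67.76580810546875], [-94.84298706054688, 68.00346374511719]]
[ 0.0276 -0.0016 18.9257] 17.736617990076752
1059 ((-85.1152114868164, 1.0840911865234375), (140.02435302734375, 135.67420959472656), 0.3434339463710785) [[-155.53274536132812, 68.50032043457031], [-154.71951293945312, -67.17144775390625], [-14.697677612304688, -66.33213806152344], [-15.510910034179688, 69.33963012695312]]
[ 0.0491  0.0042 20.6295] 15.900777826258484
```

```bash
python3 -m jog '[[0,0,0.15,0],[0,0,0.3,0],[0,0,0.45,0],[0,0,0.6,0],[0,0,0.6,0]]';python3 - <<'E'
from h import *
go(2,-40,86);o=bot.get_obs();print(o['contact_force'],o['grasp_force'])
for n in('top','side'):
  c=cam(n); p=board(c,-3,220); A_=np.c_[p[:,:2],np.ones(len(p))]
  m=p[:,2]<24; print(np.linalg.lstsq(A_[m],p[m][:,2],rcond=None)[0], np.median(p[m][:,2]))
E
```

```text
t: 19.12
eef_pos: [0.5995, 0.1037, 0.0152]
tool_rot: [0.0, 0.608, 0.794, 0.002]
contact_force: [-10.9, 1.4, 30.6]
gripper_width: 0.172
grasp_force: 71.6
row [ 6.17 -1.31 -7.08] spin 0.001 tcp stand [-59.6 -53.3  15.2] q [ 0.0307  0.6751 -0.4086  1.8425  0.3924  0.7014 -0.3362] t 19.1167
[-10.8595   1.3565  30.6114] 71.63459300994873
1015 ((-54.87782669067383, -0.464691162109375), (136.10118103027344, 81.71659088134766), 89.50267028808594) [[-96.32526397705078, -68.15807342529297], [-14.611742973327637, -68.86736297607422], [-13.430389404296875, 67.22869110107422], [-95.14391326904297, 67.93798065185547]]
[-0.0079 -0.0009 13.7427] 14.066522562114825
1067 ((-86.84042358398438, 2.7425460815429688), (139.5133514404297, 134.01898193359375), 1.71457040309906) [[-158.57083129882812, 67.6348876953125], [-154.5609130859375, -66.3240966796875], [-15.110015869140625, -62.14979553222656], [-19.11993408203125, 71.80918884277344]]
[ 0.0216 -0.0016 16.1778] 14.20526072830064
```

Flat, with the slab surface at 14 mm. I ease the pressure, open and retreat upward.

```bash
python3 -m jog '[[0,0,-0.3,0],[0,0,-0.5,0],[0,0,-0.5,0]]'; python3 -m jog '[[0,0,0,0],[0,0,0,0],[0,0,0,0],[0,0,0,0],[0,0,0,0]]' 0.2; python3 -m jog '[[0,0,-1,0],[0,0,-3,0],[0,0,-6,0],[0,0,-10,0],[0,0,-14,0],[0,0,-18,0],[-3,0,-20,0],[-7,0,-20,0],[-11,0,-20,0],[-15,0,-20,0],[-18,0,-20,0],[-18,0,-20,0],[-18,0,-20,0],[-18,0,-20,0]]'
python3 - <<'E'
from h import *
for n in('top','side'):
  c=cam(n); p=board(c,-3,220); A_=np.c_[p[:,:2],np.ones(len(p))]
  m=p[:,2]<24; print(np.linalg.lstsq(A_[m],p[m][:,2],rcond=None)[0], np.median(p[m][:,2]))
cv2.imwrite('pics/side8.png',c['pixels'][:,:,::-1])
E
```

```text
t: 19.47
eef_pos: [0.5991, 0.1005, 0.0164]
tool_rot: [0.0, 0.608, 0.794, 0.0]
contact_force: [0.2, -0.5, -3.8]
gripper_width: 0.178
grasp_force: 66.7
t: 19.88
eef_pos: [0.599, 0.1003, 0.0162]
tool_rot: [-0.0, 0.608, 0.794, -0.0]
contact_force: [0.1, 0.5, 0.2]
gripper_width: 0.398
grasp_force: 0.0
t: 21.05
eef_pos: [0.6455, -0.0726, 0.2168]
tool_rot: [-0.0, 0.608, 0.794, 0.0]
contact_force: [-0.7, 0.6, 0.4]
gripper_width: 0.399
grasp_force: 0.0
2811 ((-86.36781311035156, -0.24224853515625), (139.04185485839844, 138.08889770507812), 89.72859191894531) [[-155.74081420898438, -69.43534088134766], [-17.653451919555664, -70.0894546508789], [-16.99481201171875, 68.95084381103516], [-155.08216857910156, 69.6049575805664]]
[ 0.0005 -0.0014 14.1622] 14.15160581839342
1094 ((-92.50265502929688, 3.032470703125), (135.783203125, 134.4076385498047), 0.7913756966590881) [[-161.31597900390625, 69.29218292236328], [-159.45957946777344, -65.1026382446289], [-23.6893310546875, -63.22724151611328], [-25.545730590820312, 71.1675796508789]]
[ 0.0205 -0.0006 16.1376] 14.23390022410742
```

View pics/side8.png

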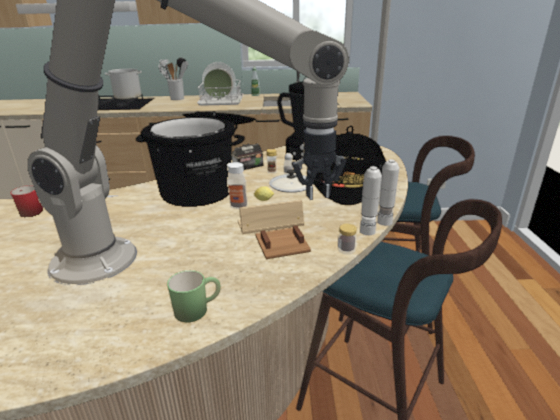

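The picture shows the board lying flat with its cleats up at (283,240), centred in front of the stand about 20 mm clear of it. The mug, jar and lemon have not moved.

```bash
python3 -c "
from station import bot
print(bot.hand_in())"
```

```text
the job is handed in; nothing more can be done
None
```

The board leaned on the stand by itself and now lies flat upside down, centred about 20 mm clear of it, with the mug, jar and lemon unmoved; I laid it down by one cleat's upper end instead of the upper edge, because the gripper only points straight down and an edge grip could not swivel, and handed in at about 21 s with no verdict shown.

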